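# Cock and lock the head of a booklet stitcher by its handwheel

## Robot

A 6-joint arm with a two-finger parallel gripper is mounted at the origin on the work surface. World frame = base frame: x ahead of the robot, y to its left, z up, the work surface at z = 0. Lengths are in m, angles in rad, forces in N, time in s.
With the tool pointing down it reaches from about 0.375 to 0.9 m from the base axis. Payload 3.1 kg.
Tool frame: the origin (TCP) lies between the finger pads; the fingertips stand 22 mm ahead of it and the grasp point (between the pads) lies 3 mm ahead of it; z points along the fingers, y is the line along which they close (so a half turn about z gives the same grasp; the last joint's range is limited). The gripper opens to 87 mm and grips with 3 to 60 N. Pads are 19 mm wide; open, the fingers measure 117 mm over their backs; the gripper's body (75 mm by 190 mm) begins 51 mm behind the grasp point.
Start: joints at [-1.359, 0.527, 1.433, -0, 1.181, -0.178], TCP at [0.238, -0.578, 0.245] pointing down, gripper open.
Joint ranges: [-3.08, 3.08], [-0.75, 2.2], [0.22, 2.44], [-1.43, 4.57], [0, 2.65], [-2.85, 2.85]. Speed limits (rad/s): [2.79, 2.79, 3.14, 3.14, 3.14, 3.14].

## Interface

Orientations are given as a unit quaternion [x, y, z, w].
In Python, from rig import get_obs, camera, get_calibration, hand_in, cut_out gives the robot as it stands.
- The arm moves only by the shell command python3 -m inch 'ROWS' [OPENING] [FORCE]. ROWS is JSON, one flat list of numbers, 6 for each row, row after row: the shift along the tool's x, y, z scaled (see below), then the turn, a rotation vector about the tool's x, y, z scaled (see below). A call has 1 to 20 rows; each row is the pose to reach, as a shift and turn from the pose commanded when the call began, along the tool's axes at that moment; what a row does not reach only later rows make up. The controller multiplies each number of a shift by 0.08 m and each number of a turn by 90 degrees. A row lasts 1/12 s, in which the tool goes at most 41.7 mm and 7.16 degrees, less where a joint would pass 70% of its speed; a pose out of reach is approached as far as the arm can. A call with a number of a shift or a turn outside -1 to 1 is refused whole. A call with a gripper value outside its range is refused whole. OPENING is the finger opening in mm, from 0 to 87, set as the call begins (- or left out, the last holds). The fingers move at their own pace and stop on an object; FORCE is the grip in N (left out, the last holds). Time passes only in rows, so rows that repeat a pose let the fingers close. It gives the time, the measured TCP pose, the force, the opening and the grip force at its end, in the units of the state.
- get_obs(): the state, without advancing time (a new reading comes with each control period).
- camera(name): name is "scene" or "top" or "wrist"; returns the picture (420x560x3 uint8, red, green, blue); there is no depth.
- get_calibration(name): a dict with "vertical_fov" (degrees; the focal length in pixels is half the picture's height over the tangent of half this angle, whatever the lens; pixels are square), "cx", "cy" (the principal point, pixels), "T" (4x4, takes a point from camera to world coordinates). Camera axes: x right, y down, z forward; pixel columns grow to the right and rows downward; lengths in m; the calibration is good to about 2 mm. The wrist camera is an equidistant fisheye: a pixel r from the principal point sees the ray r / f radians off the axis. A picture is of the moment at which its call begins: read the wrist's pose just before it. get_calibration takes no time and is no camera call; for the wrist camera it gives the pose at the moment of the call.
- hand_in(): hands the job in; it is judged then, once.
Trained networks look in the newest picture that a camera, given by its name, has taken for a name from the list of things; names that differ only in an ending like _2 or _b are one class to them, and where a whole thing is asked for, a point or a joint stands for the part that bears it (a point fixed in the world has none). Each returns a list of dicts, best first, with "conf" (0 to 1); they miss things now and then, are a little off and sometimes report something else, mostly with a low value. They report only what shows in the picture. A call takes as long as a camera call.
- cut_out(camera, thing): "region" (420x560 bool, what is visible of it) and "bbox" ([left, top, right, bottom] in pixels, round what is visible of it).
The state is a dict: "time": time; "q": joint angles; "joint_velocities": joint speeds; "joint_torque": joint torques, N m; "position": TCP position; "tool_rot": TCP orientation; "ft_force": force on the tool from outside, world axes, zero at the start; "moment": the same for the moment, N m; "grip_width": finger opening in m; "grip_force": force on a finger pad.
Only numpy, scipy, OpenCV 4.12 (cv2) and the standard library are available. Lean on these libraries where they do the work, as an engineer would, in place of code of your own. Each camera call takes 0.05 s, during which the arm holds its last target. There are 200 camera calls.

## Task

Make the booklet stitcher safe for clearing its wire: hold the crank handle on its handwheel and turn the wheel so that its top goes away from you, feeling the head spring push back harder and harder until it suddenly lets go, and stop just past that hard spot. Then let go and gently press the lock pin on top of the machine all the way down; if it meets metal the wheel stands wrong, so do not force it. Never let the wheel fly round by itself, and do not disturb the things around.

Things in the scene. Friction and masses are not known exactly. Their poses are not given: they have to be found in the camera images.
- stitcher: Bench booklet stitcher, cream on a grey base 370 x 150, fixed. Origin on the counter right under the wheel's shaft; its own -x is the front with throat and saddle (towards the robot, turned up to 0.25 rad), y along the shaft, z up. Column 180 (x) x 120 (y), top 250 high, centred 20 behind (+x of) the origin; upper arm 250 high reaching 170 forward; motor behind, up to 200 from the origin
- wheel_centre (a point): Middle of the cast handwheel (190 across, 22 thick, 2.2 kg), on the shaft axis, 165 above the counter. The wheel stands upright on the stitcher's own -y side (robot's right), turns about the stitcher's y axis and can go right round; its outer face is 11 to the -y side of here. If let go on the hard stretch it flies back; 0.42 rad past the letting go the head fires and drags it on with nearly 30 N
- crank_grip (a point): Grip point in the axis of the crank handle: a pale wooden freely spinning sleeve, 24 across, 84 long, pointing out of the wheel to the stitcher's own -y, 72 from the shaft axis. The point is 58 outside the wheel's outer face (69 from wheel_centre along -y), so a gripper from above clears the wheel; the sleeve reaches 50 from here towards the wheel, 34 outwards. Unloaded, the wheel takes about 2 N here
- handwheel (a joint): Wheel angle (rad): 0 with the handle straight up, -1.57 level on the robot's side; grows as the wheel's top goes away from the robot. Starts at -2.35 to -1.9. Over 1.5 rad a hidden cam lifts the spring-loaded head: the handle pushes back up to 11 to 18 N, then within 0.1 rad lets go to about 2 N. The cam's angle is unknown: the letting go comes anywhere from -0.35 to 1.05. The wheel then rests by itself
- lock_pin (a joint): Travel of the lock pin (m): 0 up (start), 0.014 all the way down. Stays where it is left; takes about 5 N. It drops into a slot only from the letting go to 0.25 rad (18 mm at the handle) past it, best about 0.14 rad past; anywhere else metal stops it after 0.002
- lock_top (a point): Middle of the flat top (24 across) of the lock pin's black round cap, where to press it straight down. The cap is 32 across and 12 thick, stands free on top of the column, 25 to the stitcher's own +y side of the origin; its top is 286 above the counter when up, 272 when all the way down. Press with 8 to 15 N; 40 N is too much
- booklets: Bystander: pile of booklets, 150 x 210 x 30, origin at the centre of its underside
- wire_box: Bystander: cardboard box, 85 x 85 x 45, origin at the centre of its underside
- calendar: Bystander: tent-shaped desk calendar, 116 x 190 and 147 high, origin at the centre of its underside
- pen_mug: Bystander: white mug, 82 across and 95 high, with two pens standing up to 155, origin at the centre of its underside

How it is judged:
At the end, for the whole second after the job is handed in: The lock pin is down by more than 11 of its 14 mm (it only goes down when the wheel stands just past the hard spot) and the handwheel is at rest (under 0.1 rad/s) (value of joint lock_pin above 0.011 m and velocity of joint handwheel between -0.1 and 0.1 rad/s); the robot touches nothing.
It fails at once if the handwheel flies round: faster than 4 rad/s either way (velocity of joint handwheel above 4 rad/s or velocity of joint handwheel below -4 rad/s).
It fails at once if the handwheel is turned the wrong way round: below -2.8 rad (value of joint handwheel below -2.8 rad).
It fails at once if the lock pin is forced: more than 40 N on its cap (contact force between lock_pin and anything else above 40 N).
It fails at once if a bystander is moved by more than 20 mm (distance of any of booklets, wire_box, calendar, pen_mug from where it was at the start of the episode above 0.02 m).
It also fails if it takes over 70 s, if anything falls off the work surface, if the arm or the gripper's body presses on something with over 40 N, if the wrist force passes 120 N, or if a joint passes its speed limit or range.

## Working session

There is one attempt and no reset: what is moved stays moved. The work goes in short steps, Python scripts to look and compute and a shell command to move; the robot and the scene stay as the last step left them, time stands still between calls to the robot, and variables do not carry over. Pictures are saved under pics/ and viewed, at most 10 in all, crops included, and the job is handed in when it is done.

```bash
ls; mkdir -p pics; python3 - <<'E'
from rig import *
import cv2,numpy as np
print(get_obs())
ims=[]
for c in ("scene","top"):
    im=camera(c); cv2.imwrite(f"pics/{c}0.png",im[:,:,::-1]); 
    k=get_calibration(c); print(c,k)
    for t in ("crank_grip","lock_top","handwheel"):
        try:
            for d in cut_out(c,t)[:2]: print(c,t,d["conf"],d["bbox"],np.argwhere(d["region"]).mean(0)[::-1])
        except Exception as e: print(t,e)
E
```

```text
pics
{'time': 0.0, 'q': array([-1.35849584e+00,  5.28490242e-01,  1.43390526e+00, -2.17922868e-05,
        1.18138257e+00, -1.78535761e-01]), 'joint_velocities': array([-1.79918945e-04,  6.49989427e-04,  6.41340987e-04,  3.25412779e-04,
       -3.67523777e-04,  9.71233731e-05]), 'joint_torque': array([-1.33608879e-03, -4.40036559e+01, -1.76592118e+01,  6.32473198e-02,
        5.81236265e-02, -1.57871523e-04]), 'position': array([ 0.23795535, -0.57718705,  0.24355585]), 'tool_rot': array([ 9.80965174e-01,  1.94180672e-01, -2.85210395e-05, -1.09238308e-03]), 'ft_force': array([ 0.25570373,  0.29403124, -0.22799728]), 'moment': array([-0.03847067,  0.03102982, -0.01297212]), 'grip_force': 0.0, 'grip_width': 0.0871527149956379}
scene {'vertical_fov': 55.94076747583642, 'cx': 279.21321882010074, 'cy': 202.26836031102738, 'T': array([[-0.45612125,  0.72879298, -0.51069972,  1.00262995],
       [ 0.88978124,  0.36343341, -0.27605344,  0.25223821],
       [-0.01558047, -0.58032487, -0.81423602,  0.91158561],
       [ 0.        ,  0.        ,  0.        ,  1.        ]])}
scene crank_grip 0.73 [265.8, 191.5, 284.0, 201.6] [274.78472222 195.86111111]
scene lock_top 0.48 [339.8, 192.2, 352.0, 209.6] [343.94565217 200.92391304]
scene handwheel 0.78 [264.0, 176.4, 314.0, 253.9] [287.72080166 206.79060124]
top {'vertical_fov': 42.778434433179235, 'cx': 275.7229642135941, 'cy': 222.63477170390613, 'T': array([[ 0.0528675 , -0.97814429,  0.20109395,  0.24298834],
       [-0.99860022, -0.05145767,  0.01223539, -0.02037535],
       [-0.00162015, -0.20145932, -0.97949554,  1.5897808 ],
       [ 0.        ,  0.        ,  0.        ,  1.        ]])}
top crank_grip 0.53 [184.8, 152.9, 298.3, 288.8] [232.38355998 221.01396309]
top crank_grip 0.47 [263.6, 238.5, 294.4, 248.0] [280.5372549  241.45490196]
top handwheel 0.74 [252.3, 182.4, 296.9, 254.8] [265.00097182 225.62099125]
```

View pics/scene0.png

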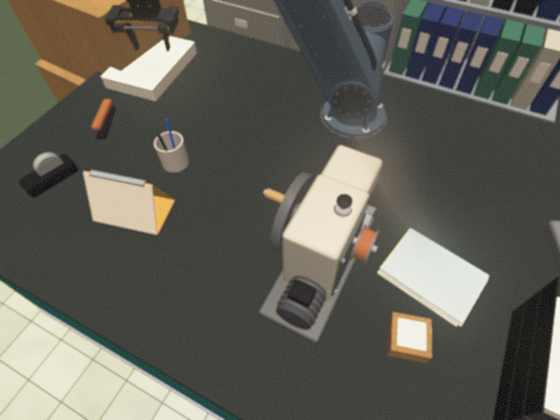

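View pics/top0.png

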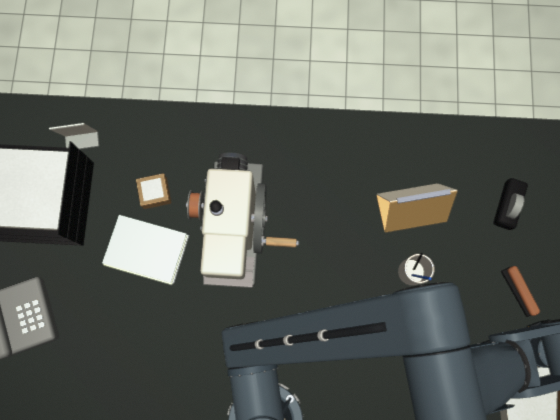

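The scene view shows the lock cap at (344,202) and the handle at x 265–285, y 196. In the top view the cap is at (216,207) and the handle runs from (265,242) to (298,243). The area around the handle is free.

```bash
cat > h.py <<'E'
import numpy as np, cv2
from rig import *
def proj(k,P,fish=False):
    T=k["T"]; p=T[:3,:3].T@(np.asarray(P)-T[:3,3]); f=210/np.tan(np.radians(k["vertical_fov"]/2))
    if fish:
        r=np.hypot(p[0],p[1]); a=np.arctan2(r,p[2]); return np.array([k["cx"]+f*a*p[0]/r,k["cy"]+f*a*p[1]/r])
    return np.array([k["cx"]+f*p[0]/p[2],k["cy"]+f*p[1]/p[2]])
def st(v,p):  # stitcher->world, v=x,y,yaw
    c,s=np.cos(v[2]),np.sin(v[2]); return np.array([v[0]+c*p[0]-s*p[1],v[1]+s*p[0]+c*p[1],p[2]])
def handle(th,y): return (0.072*np.sin(th),y,0.165+0.072*np.cos(th))
E
python3 - <<'E'
from h import *
from scipy.optimize import least_squares
obs={}
for c,(x,y,r),(hx0,hx1,hy0,hy1) in (("scene",(344,202,14),(258,292,185,206)),("top",(216,207,10),(262,303,232,252))):
    im=cv2.imread(f"pics/{c}0.png").astype(int); hsv=cv2.cvtColor(im.astype(np.uint8),cv2.COLOR_BGR2HSV)
    sub=np.zeros((420,560),bool); sub[y-r:y+r,x-r:x+r]=1
    d=np.argwhere(sub&(hsv[...,2]<90))[:,::-1]
    m=np.zeros((420,560),bool); m[hy0:hy1,hx0:hx1]=1
    h=np.argwhere(m&(hsv[...,1]>70)&(hsv[...,2]>110)&(hsv[...,0]<25))[:,::-1]
    print(c,"cap",d.min(0),d.max(0),d.mean(0),len(d),"handle",h.min(0),h.max(0),h.mean(0),len(h))
    mu=h.mean(0); u=np.linalg.svd(h-mu,full_matrices=0)[2][0]; t=(h-mu)@u
    print(mu+u*t.min(),mu+u*t.max())
E
```

```text
scene cap [338 195] [350 207] [343.87096774 200.72580645] 124 handle [264 188] [284 202] [274.21989529 194.9895288 ] 191
[265.08117548 191.31272864] [282.98734778 198.5169562 ]
top cap [210 201] [221 211] [215.32380952 206.06666667] 105 handle [266 237] [296 246] [280.54  241.476] 250
[265.74894181 240.37608072] [295.80581944 242.61122433]
```

```bash
python3 - <<'E'
import cv2,numpy as np
a=cv2.imread("pics/scene0.png")[140:290,250:400]; b=cv2.imread("pics/top0.png")[150:300,180:330]
cv2.imwrite("pics/zoom.png",np.hstack([cv2.resize(i,(400,400),interpolation=cv2.INTER_CUBIC) for i in (a,b)]))
E
```

```text
(no output)
```

View pics/zoom.png

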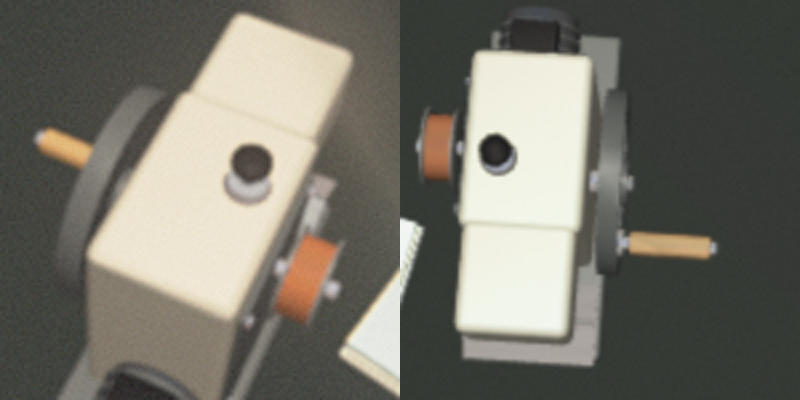

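The zoom shows the cap at scene (344,201) and top (216,207). The column's top corners in the top view are about (207.5,169.5), (251,171.5), (247.5,236) and (203,233).

```bash
python3 - <<'E'
from h import *
from scipy.optimize import least_squares
ks,kt=get_calibration("scene"),get_calibration("top")
Z=.25
O=[(ks,lambda v:(0,.025,.283),(343.9,200.7)),(kt,lambda v:(0,.025,.283),(216,206.5)),
 (kt,lambda v:(.108,.058,Z),(207.5,169.5)),(kt,lambda v:(.108,-.058,Z),(251,171.5)),(kt,lambda v:(-.07,-.058,Z),(247.5,236)),(kt,lambda v:(-.07,.058,Z),(203,233)),
 (kt,lambda v:handle(v[3],-.103),(296,242.6)),(kt,lambda v:handle(v[3],-.019),(265.7,240.4)),(ks,lambda v:handle(v[3],-.103),(265,191.3))]
f=lambda v:np.concatenate([proj(k,st(v,p(v)))-np.array(o) for k,p,o in O])
r=least_squares(f,[.6,.1,0,-2.1],loss="soft_l1"); v=r.x; print(v,np.round(f(v).reshape(-1,2),1))
for n,p in (("grip",handle(v[3],-.069)),("wheel",(0,0,.165)),("lock",(0,.025,.286))): print(n,st(v,p))
np.save("v.npy",v)
o=get_obs()
from scipy.spatial.transform import Rotation as R
print(R.from_quat(o["tool_rot"]).as_matrix().round(3))
E
```

```text
[ 0.54787474  0.12132108  0.04420099 -1.73672938] [[ -1.6  -1.5]
 [  0.5  -0.8]
 [ -0.9  -1.3]
 [  0.1  -2.9]
 [  2.3  -0.2]
 [  1.1   2.4]
 [-27.9   0. ]
 [-28.5   2. ]
 [ 30.3   0.2]]
grip [0.47998191 0.04925073 0.15310757]
wheel [0.54787474 0.12132108 0.165     ]
lock [0.54677007 0.14629666 0.286     ]
[[ 0.925  0.381 -0.   ]
 [ 0.381 -0.925  0.   ]
 [ 0.    -0.    -1.   ]]
```

```bash
python3 - <<'E'
from h import *
from scipy.optimize import least_squares
ks,kt=get_calibration("scene"),get_calibration("top")
Z=.25
O=[(ks,lambda v:(0,.025,.283),(343.9,200.7)),(kt,lambda v:(0,.025,.283),(216,206.5)),
 (kt,lambda v:(.108,.058,Z),(207.5,169.5)),(kt,lambda v:(.108,-.058,Z),(251,171.5)),(kt,lambda v:(-.07,-.058,Z),(247.5,236)),(kt,lambda v:(-.07,.058,Z),(203,233)),
 (kt,lambda v:handle(v[3],v[4]-.103),(296,242.6)),(kt,lambda v:handle(v[3],v[4]-.019),(265.7,240.4)),(ks,lambda v:handle(v[3],v[4]-.103),(265,191.3))]
f=lambda v:np.concatenate([proj(k,st(v,p(v)))-np.array(o) for k,p,o in O])
r=least_squares(f,[.6,.1,0,-2.1,-.08],loss="soft_l1"); v=r.x; print(v,np.round(f(v).reshape(-1,2),1))
for n,p in (("grip",handle(v[3],v[4]-.069)),("wheel",(0,v[4],.165)),("lock",(0,.025,.286))): print(n,st(v,p))
np.save("v.npy",v)
E
```

```text
[ 0.54697575  0.12382738  0.00911875 -2.23889118 -0.08215591] [[-0.4 -1. ]
 [-0.5 -0.9]
 [-0.4 -1.7]
 [ 0.5 -1.9]
 [ 0.3  0.9]
 [-0.8  1.9]
 [ 0.2 -0.4]
 [ 0.3  0.5]
 [ 0.5  0.2]]
grip [ 0.49183619 -0.02783763  0.12039661]
wheel [0.5477249  0.04167489 0.165     ]
lock [0.54674778 0.14882634 0.286     ]
```

The fit is good: crank grip at (0.492, -0.028, 0.120), lock top at (0.547, 0.149, 0.286), yaw about 0.01 and wheel about -2.24. I'll travel high to above the handle, with the fingers closing along world x.

```bash

python3 -m inch '[0.15,-0.15,0,0,0,-0.08, 0.3,-0.3,0,0,0,-0.15, 0.45,-0.45,0,0,0,-0.23, 0.6,-0.6,0,0,0,-0.3, 0.75,-0.75,0,0,0,-0.38, 0.9,-0.9,0,0,0,-0.45, 1,-1,0,0,0,-0.53, 1,-1,0,0,0,-0.6, 1,-1,0,0,0,-0.68, 1,-1,0,0,0,-0.757, 1,-1,0,0,0,-0.757]' 87 
python3 -m inch '[0.3,0.15,0,0,0,0, 0.65,0.3,0,0,0,0, 1,0.47,0,0,0,0]'
python3 -m inch '[0.33,0.15,0,0,0,0, 0.67,0.3,0,0,0,0, 1,0.47,0,0,0,0]'
python3 -m inch '[0.33,0.15,0,0,0,0, 0.67,0.3,0,0,0,0, 1,0.47,0,0,0,0]'
python3 -m inch '[0.33,0.15,0,0,0,0, 0.67,0.3,0,0,0,0, 1,0.47,0,0,0,0]'
python3 -m inch '[0.33,0.15,0,0,0,0, 0.67,0.3,0,0,0,0, 1,0.47,0,0,0,0, 1,0.47,0,0,0,0, 1,0.47,0,0,0,0]'
```

```text
time: 1.32
position: [0.2817, -0.4733, 0.2447]
tool_rot: [0.703, 0.711, -0.0, 0.0]
ft_force: [0.8, 0.5, 0.1]
grip_width: 0.0873
grip_force: 0.0
time: 1.57
position: [0.3184, -0.3927, 0.2444]
tool_rot: [0.706, 0.708, 0.0, 0.0]
ft_force: [-0.4, -0.1, 0.3]
grip_width: 0.087
grip_force: 0.0
time: 1.82
position: [0.3555, -0.3114, 0.2447]
tool_rot: [0.705, 0.709, 0.0, -0.0]
ft_force: [0.8, 0.4, -0.2]
grip_width: 0.0871
grip_force: 0.0
time: 2.07
position: [0.3924, -0.231, 0.2447]
tool_rot: [0.705, 0.709, 0.0, 0.0]
ft_force: [0.5, 0.4, 0.2]
grip_width: 0.0867
grip_force: 0.0
time: 2.32
position: [0.4293, -0.1507, 0.2447]
tool_rot: [0.705, 0.709, 0.0, 0.0]
ft_force: [-0.4, 0.5, 0.8]
grip_width: 0.0868
grip_force: 0.0
time: 2.73
position: [0.4663, -0.0707, 0.2446]
tool_rot: [0.704, 0.711, -0.0, 0.0]
ft_force: [-0.2, 0.2, -0.2]
grip_width: 0.0872
grip_force: 0.0
```

```bash
python3 - <<'E'
from h import *
k=get_calibration("wrist"); im=camera("wrist")[:,:,::-1].copy()
v=np.load("v.npy")
for P in (st(v,handle(v[3],v[4]-.069)),st(v,handle(v[3],v[4]-.103)),st(v,handle(v[3],v[4]-.019)),st(v,(0,.025,.286))):
    p=proj(k,P,True); print(p); cv2.circle(im,tuple(int(a) for a in p.round()),2,(0,0,255),-1)
cv2.imwrite("pics/w1.png",im)
E
```

```text
[306.94402433 156.43853507]
[306.1126386  197.10123102]
[307.53454726  95.32572213]
[ 455.70304338 -164.56456308]
```

View pics/w1.png

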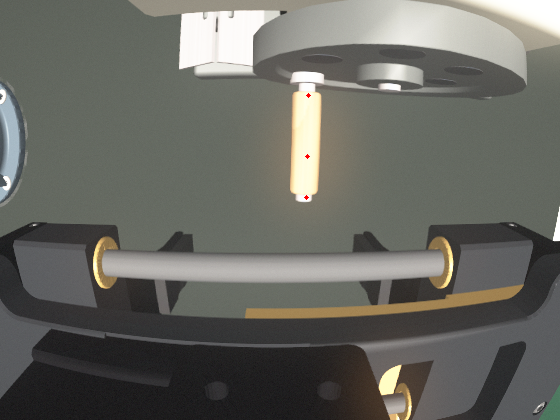

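The predicted points fall on the handle (grip at pixel 306,156), within about 2 mm. Next I descend and grip.

```bash

python3 -m inch '[0.25,0.16,0,0,0,0, 0.53,0.32,0,0,0,0, 0.53,0.32,0.25,0,0,0, 0.53,0.32,0.5,0,0,0, 0.53,0.32,0.76,0,0,0]'
python3 -m inch '[0,0,0.2,0,0,0, 0,0,0.4,0,0,0, 0,0,0.6,0,0,0, 0,0,0.76,0,0,0, 0,0,0.76,0,0,0, 0,0,0.76,0,0,0]'
python3 -m inch '[0,0,0,0,0,0, 0,0,0,0,0,0, 0,0,0,0,0,0, 0,0,0,0,0,0, 0,0,0,0,0,0, 0,0,0,0,0,0, 0,0,0,0,0,0, 0,0,0,0,0,0]' 0 45
```

```text
time: 3.2
position: [0.4915, -0.0304, 0.1836]
tool_rot: [0.705, 0.709, 0.0, 0.001]
ft_force: [-0.9, -0.2, 0.6]
grip_width: 0.0871
grip_force: 0.0
time: 3.7
position: [0.4907, -0.0303, 0.1226]
tool_rot: [0.705, 0.709, -0.0, -0.001]
ft_force: [0.2, -0.1, 0.5]
grip_width: 0.0871
grip_force: 0.0
time: 4.37
position: [0.4912, -0.029, 0.123]
tool_rot: [0.704, 0.71, 0.0, 0.0]
ft_force: [-0.1, 0.2, 0.3]
grip_width: 0.0413
grip_force: 0.0
```

```bash

python3 -m inch '[0,0,0,0,0,0, 0,0,0,0,0,0, 0,0,0,0,0,0, 0,0,0,0,0,0, 0,0,0,0,0,0, 0,0,0,0,0,0, 0,0,0,0,0,0]'
python3 - <<'E'
from h import *
v=np.load("v.npy"); c=st(v,(0,v[4]-.069,.165))
t=np.arange(-2.24,1.5,.1)
# positions (tool y = +x, tool z = -z), TCP offsets from centre in 0.08 units
p0=np.array([.4912,.120])
for a in t: print(round(a,2), round((.072*np.sin(a)+c[0]-p0[0])/.08,3), round(-(.165+.072*np.cos(a)-p0[1])/.08,3))
E
```

```text
time: 4.95
position: [0.4921, -0.0291, 0.1231]
tool_rot: [0.704, 0.71, 0.001, 0.001]
ft_force: [3.8, 2.1, -0.8]
grip_width: 0.0228
grip_force: 44.9
-2.24 0.009 -0.004
-2.14 -0.044 -0.077
-2.04 -0.088 -0.156
-1.94 -0.125 -0.238
-1.84 -0.153 -0.323
-1.74 -0.173 -0.411
-1.64 -0.183 -0.5
-1.54 -0.185 -0.59
-1.44 -0.178 -0.68
-1.34 -0.162 -0.768
-1.24 -0.137 -0.855
-1.14 -0.103 -0.938
-1.04 -0.062 -1.018
-0.94 -0.012 -1.093
-0.84 0.044 -1.163
-0.74 0.108 -1.227
-0.64 0.177 -1.284
-0.54 0.252 -1.334
-0.44 0.331 -1.377
-0.34 0.414 -1.411
-0.24 0.5 -1.437
-0.14 0.589 -1.454
-0.04 0.678 -1.462
0.06 0.768 -1.461
0.16 0.858 -1.451
0.26 0.946 -1.432
0.36 1.031 -1.405
0.46 1.114 -1.369
0.56 1.192 -1.325
0.66 1.266 -1.273
0.76 1.334 -1.215
0.86 1.396 -1.15
0.96 1.452 -1.079
1.06 1.5 -1.002
1.16 1.54 -0.922
1.26 1.571 -0.838
1.36 1.595 -0.751
1.46 1.609 -0.662
```

```bash

python3 -m inch '[0,-0.03,-0.035,0,0,0, 0,-0.05,-0.075,0,0,0, 0,-0.075,-0.115,0,0,0, 0,-0.095,-0.155,0,0,0, 0,-0.115,-0.195,0,0,0, 0,-0.13,-0.235,0,0,0, 0,-0.13,-0.235,0,0,0]'
python3 -m inch '[0,-0.015,-0.045,0,0,0, 0,-0.03,-0.085,0,0,0, 0,-0.04,-0.13,0,0,0, 0,-0.048,-0.173,0,0,0, 0,-0.055,-0.22,0,0,0, 0,-0.058,-0.262,0,0,0, 0,-0.058,-0.262,0,0,0]'
```

```text
time: 5.53
position: [0.4798, -0.029, 0.1424]
tool_rot: [0.704, 0.71, -0.0, -0.001]
ft_force: [0.8, 1.8, 1.5]
grip_width: 0.0226
grip_force: 44.9
time: 6.12
position: [0.4743, -0.0289, 0.1631]
tool_rot: [0.704, 0.711, -0.001, -0.002]
ft_force: [-4.4, 1.6, 1.6]
grip_width: 0.0229
grip_force: 44.9
```

```bash
cat > t.py <<'E'
import sys,numpy as np
cx,cz,x0,z0,a,b,s=map(float,sys.argv[1:])
for t in np.arange(a,b+1e-6,s): print(round(t,2), round((cx+.072*np.sin(t)-x0)/.08,3), round(-(cz+.072*np.cos(t)-z0)/.08,3))
E
python3 t.py .546 .1707 .4763 .1628 -1.64 -.8 .06
```

```text
-1.64 -0.027 -0.037
-1.58 -0.029 -0.09
-1.52 -0.028 -0.144
-1.46 -0.023 -0.198
-1.4 -0.016 -0.252
-1.34 -0.005 -0.305
-1.28 0.009 -0.357
-1.22 0.026 -0.408
-1.16 0.046 -0.458
-1.1 0.069 -0.507
-1.04 0.095 -0.554
-0.98 0.124 -0.6
-0.92 0.155 -0.644
-0.86 0.189 -0.686
-0.8 0.226 -0.726
```

```bash

python3 -m inch '[0,-0.027,-0.037,0,0,0, 0,-0.029,-0.09,0,0,0, 0,-0.028,-0.144,0,0,0, 0,-0.023,-0.198,0,0,0, 0,-0.016,-0.252,0,0,0, 0,-0.016,-0.252,0,0,0]'
python3 -m inch '[0,0.011,-0.053,0,0,0, 0,0.025,-0.105,0,0,0, 0,0.042,-0.156,0,0,0, 0,0.062,-0.206,0,0,0, 0,0.062,-0.206,0,0,0]'
python3 -m inch '[0,0.023,-0.049,0,0,0, 0,0.049,-0.096,0,0,0, 0,0.078,-0.142,0,0,0, 0,0.109,-0.186,0,0,0, 0,0.109,-0.186,0,0,0]'
```

```text
time: 6.62
position: [0.4749, -0.029, 0.184]
tool_rot: [0.704, 0.71, 0.0, 0.0]
ft_force: [-2.2, 4.1, 2.6]
grip_width: 0.0229
grip_force: 44.9
time: 7.03
position: [0.4799, -0.029, 0.2003]
tool_rot: [0.704, 0.71, 0.0, -0.0]
ft_force: [-2.6, 4.9, 1.8]
grip_width: 0.0229
grip_force: 44.9
time: 7.45
position: [0.4885, -0.0291, 0.2149]
tool_rot: [0.704, 0.71, -0.0, -0.0]
ft_force: [-4.2, 2.4, -1.3]
grip_width: 0.0229
grip_force: 44.9
```

```bash
python3 t.py .546 .1707 .4887 .2143 -.86 .64 .06
```

```text
-0.86 0.034 -0.042
-0.8 0.071 -0.082
-0.74 0.109 -0.12
-0.68 0.15 -0.155
-0.62 0.193 -0.187
-0.56 0.238 -0.218
-0.5 0.285 -0.245
-0.44 0.333 -0.269
-0.38 0.382 -0.291
-0.32 0.433 -0.309
-0.26 0.485 -0.325
-0.2 0.537 -0.337
-0.14 0.591 -0.346
-0.08 0.644 -0.352
-0.02 0.698 -0.355
0.04 0.752 -0.354
0.1 0.806 -0.351
0.16 0.86 -0.344
0.22 0.913 -0.333
0.28 0.965 -0.32
0.34 1.016 -0.303
0.4 1.067 -0.284
0.46 1.116 -0.261
0.52 1.163 -0.236
0.58 1.209 -0.208
0.64 1.254 -0.177
```

```bash

python3 -m inch '[0,0.034,-0.042,0,0,0, 0,0.071,-0.082,0,0,0, 0,0.109,-0.12,0,0,0, 0,0.109,-0.12,0,0,0]'
python3 -m inch '[0,0.041,-0.035,0,0,0, 0,0.084,-0.067,0,0,0, 0,0.129,-0.098,0,0,0, 0,0.129,-0.098,0,0,0]'
python3 -m inch '[0,0.047,-0.027,0,0,0, 0,0.095,-0.051,0,0,0, 0,0.095,-0.051,0,0,0]'
```

```text
time: 7.78
position: [0.4969, -0.0291, 0.2242]
tool_rot: [0.704, 0.71, -0.001, -0.001]
ft_force: [-4.7, 2.5, -3.1]
grip_width: 0.0234
grip_force: 44.9
time: 8.12
position: [0.5058, -0.0292, 0.2313]
tool_rot: [0.704, 0.711, -0.002, -0.002]
ft_force: [-7.1, 0.8, -5.6]
grip_width: 0.0226
grip_force: 44.9
time: 8.37
position: [0.5123, -0.0292, 0.2351]
tool_rot: [0.704, 0.711, -0.003, -0.003]
ft_force: [-8.6, -0.0, -5.0]
grip_width: 0.0229
grip_force: 44.9
```

```bash

python3 -m inch '[0,0.05,-0.022,0,0,0, 0,0.1,-0.04,0,0,0, 0,0.1,-0.04,0,0,0]'
python3 -m inch '[0,0.026,-0.008,0,0,0, 0,0.052,-0.016,0,0,0, 0,0.052,-0.016,0,0,0]'
python3 -m inch '[0,0.026,-0.006,0,0,0, 0,0.052,-0.012,0,0,0, 0,0.052,-0.012,0,0,0]'
```

```text
time: 8.62
position: [0.5195, -0.0293, 0.2383]
tool_rot: [0.703, 0.711, -0.004, -0.003]
ft_force: [-10.8, -1.4, -2.4]
grip_width: 0.023
grip_force: 44.9
time: 8.87
position: [0.523, -0.0293, 0.2396]
tool_rot: [0.703, 0.711, -0.004, -0.004]
ft_force: [-12.1, -0.9, -1.9]
grip_width: 0.023
grip_force: 44.9
time: 9.12
position: [0.527, -0.0293, 0.2407]
tool_rot: [0.703, 0.711, -0.005, -0.004]
ft_force: [-13.5, -1.4, -0.9]
grip_width: 0.0232
grip_force: 44.9
```

```bash

python3 -m inch '[0,0.027,-0.005,0,0,0, 0,0.054,-0.009,0,0,0, 0,0.054,-0.009,0,0,0]'
python3 -m inch '[0,0.026,-0.003,0,0,0, 0,0.053,-0.006,0,0,0, 0,0.053,-0.006,0,0,0]'
python3 -m inch '[0,0.026,-0.001,0,0,0, 0,0.054,-0.003,0,0,0, 0,0.054,-0.003,0,0,0]'
```

```text
time: 9.37
position: [0.5313, -0.0293, 0.2418]
tool_rot: [0.703, 0.711, -0.005, -0.004]
ft_force: [-13.8, -1.4, 1.0]
grip_width: 0.0228
grip_force: 44.9
time: 9.62
position: [0.5356, -0.0294, 0.2425]
tool_rot: [0.703, 0.711, -0.005, -0.004]
ft_force: [-13.1, -0.7, 1.9]
grip_width: 0.023
grip_force: 44.9
time: 9.87
position: [0.54, -0.0294, 0.243]
tool_rot: [0.703, 0.711, -0.005, -0.003]
ft_force: [-14.3, -1.6, 2.7]
grip_width: 0.0228
grip_force: 44.9
```

```bash

python3 -m inch '[0,0.027,0,0,0,0, 0,0.054,0.001,0,0,0, 0,0.054,0.001,0,0,0]'
python3 -m inch '[0,0.027,0.001,0,0,0, 0,0.054,0.003,0,0,0, 0,0.054,0.003,0,0,0]'
```

```text
time: 10.12
position: [0.5445, -0.0295, 0.2432]
tool_rot: [0.703, 0.711, -0.004, -0.003]
ft_force: [-13.3, -1.0, 5.0]
grip_width: 0.0226
grip_force: 44.9
time: 10.37
position: [0.549, -0.0295, 0.2432]
tool_rot: [0.703, 0.711, -0.004, -0.003]
ft_force: [-14.2, -1.0, 5.0]
grip_width: 0.0228
grip_force: 44.9
```

```bash

python3 -m inch '[0,0.027,0.004,0,0,0, 0,0.054,0.008,0,0,0, 0,0.054,0.008,0,0,0]'
python3 -m inch '[0,0.027,0.005,0,0,0, 0,0.053,0.011,0,0,0, 0,0.053,0.011,0,0,0]'
```

```text
time: 10.62
position: [0.5535, -0.0295, 0.2428]
tool_rot: [0.703, 0.711, -0.004, -0.003]
ft_force: [-14.1, -2.0, 7.5]
grip_width: 0.0234
grip_force: 44.9
time: 10.87
position: [0.5587, -0.0296, 0.2421]
tool_rot: [0.704, 0.711, -0.003, -0.002]
ft_force: [-10.7, -0.7, 4.8]
grip_width: 0.0231
grip_force: 44.9
```

```bash

python3 -m inch '[0,0.013,0.003,0,0,0, 0,0.026,0.006,0,0,0, 0,0.026,0.006,0,0,0, 0,0.026,0.006,0,0,0]'
```

```text
time: 11.2
position: [0.5646, -0.0297, 0.2409]
tool_rot: [0.704, 0.71, -0.0, 0.002]
ft_force: [-1.8, -1.9, -5.8]
grip_width: 0.0227
grip_force: 44.9
```

The force fell from about 14.7 to about 0 N between roughly 0.15 and 0.25 rad, so the spring has let go. I'll advance about 0.08 rad further to sit mid-slot, then check.

```bash

python3 -m inch '[0,0.018,0.008,0,0,0, 0,0.037,0.017,0,0,0, 0,0.056,0.026,0,0,0, 0,0.074,0.035,0,0,0, 0,0.074,0.035,0,0,0, 0,0.074,0.035,0,0,0]'
```

```text
time: 11.7
position: [0.5719, -0.0297, 0.2384]
tool_rot: [0.704, 0.71, 0.001, 0.003]
ft_force: [1.7, -5.7, -0.9]
grip_width: 0.0227
grip_force: 44.9
```

```bash

python3 -m inch '[0,-0.012,-0.004,0,0,0, 0,-0.025,-0.009,0,0,0, 0,-0.025,-0.009,0,0,0, 0,-0.025,-0.009,0,0,0]'
python3 -m inch '[0,0,0,0,0,0, 0,0,0,0,0,0, 0,0,0,0,0,0, 0,0,0,0,0,0, 0,0,0,0,0,0, 0,0,0,0,0,0, 0,0,0,0,0,0, 0,0,0,0,0,0, 0,0,0,0,0,0, 0,0,0,0,0,0, 0,0,0,0,0,0, 0,0,0,0,0,0, 0,0,0,0,0,0]' 70
python3 - <<'E'
from h import *
k=get_calibration("wrist"); im=camera("wrist")[:,:,::-1].copy(); cv2.imwrite("pics/w2.png",im)
v=np.load("v.npy"); v[0]-=.002
for t in (.25,.35,.45): print(t,[proj(k,st(v,handle(t,v[4]+d)),True).round(1) for d in (-.069,-.103,-.019)])
E
```

```text
time: 12.03
position: [0.5702, -0.0296, 0.2391]
tool_rot: [0.704, 0.71, 0.001, 0.003]
ft_force: [1.1, -6.0, -2.8]
grip_width: 0.0229
grip_force: 44.9
time: 13.12
position: [0.5676, -0.0284, 0.2382]
tool_rot: [0.704, 0.71, 0.0, 0.0]
ft_force: [0.8, 0.6, -0.4]
grip_width: 0.0699
grip_force: 0.0
0.25 [array([269.8, 265.5]), array([270. , 323.6]), array([269.6, 161.1])]
0.35 [array([283.9, 263.7]), array([283. , 321.3]), array([285. , 160.7])]
0.45 [array([297.1, 261.4]), array([295.2, 318.3]), array([299.2, 160.1])]
```

View pics/w2.png

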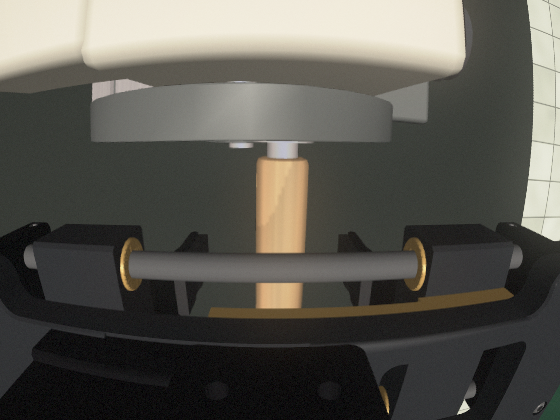

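The handle axis is at column 282, which matches a wheel angle of about 0.34, so the wheel is where I want it. Next I lift off and go toward the lock.

```bash

python3 -m inch '[0,0,-0.2,0,0,0, 0,0,-0.42,0,0,0, 0,0,-0.64,0,0,0, 0,0,-0.85,0,0,0]'
python3 -m inch '[0,0,-0.28,0,0,0, 0,0,-0.57,0,0,0, 0,0,-0.85,0,0,0, 0,0,-0.85,0,0,0]' 0 20
python3 -m inch '[0.25,-0.03,0,0,0,0, 0.5,-0.06,0,0,0,0, 0.74,-0.09,0,0,0,0]'
python3 -m inch '[0.25,-0.03,0,0,0,0, 0.5,-0.06,0,0,0,0, 0.6,-0.09,0,0,0,0, 0.6,-0.09,0,0,0,0, 0.6,-0.09,0,0,0,0, 0.6,-0.09,0,0,0,0, 0.6,-0.09,0,0,0,0, 0.6,-0.09,0,0,0,0, 0.6,-0.09,0,0,0,0, 0.6,-0.09,0,0,0,0]'
python3 - <<'E'
from h import *
k=get_calibration("wrist"); im=camera("wrist")[:,:,::-1].copy()
v=np.load("v.npy")
p=proj(k,st(v,(0,.025,.286)),True); print(p); cv2.circle(im,tuple(int(a) for a in p.round()),2,(0,0,255),-1)
cv2.imwrite("pics/w3.png",im)
for a in (.004,0),(0,.004): print(proj(k,st(v,(a[0],.025+a[1],.286)),True)-p)
E
```

```text
time: 13.5
position: [0.5675, -0.0284, 0.307]
tool_rot: [0.704, 0.71, -0.0, -0.0]
ft_force: [1.0, -0.1, -0.9]
grip_width: 0.0702
grip_force: 0.0
time: 13.83
position: [0.5699, -0.0289, 0.3794]
tool_rot: [0.704, 0.71, 0.003, 0.004]
ft_force: [0.0, -0.4, 0.6]
grip_width: 0.0512
grip_force: 0.0
time: 14.08
position: [0.5593, 0.0312, 0.3733]
tool_rot: [0.704, 0.71, -0.0, -0.001]
ft_force: [0.2, 0.2, -0.1]
grip_width: 0.0313
grip_force: 0.0
time: 14.92
position: [0.5523, 0.0781, 0.3742]
tool_rot: [0.704, 0.71, 0.0, 0.0]
ft_force: [-0.4, 0.1, -0.6]
grip_width: 0.0004
grip_force: 0.0
[268.41252502 120.83122148]
[ 5.76314127 -0.00731998]
[-0.00781053 -5.69387756]
```

View pics/w3.png

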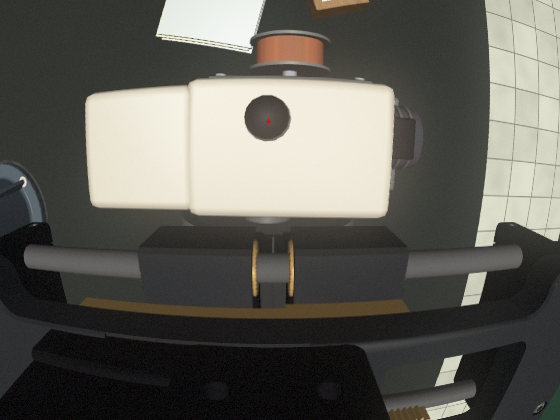

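The cap is at about (267.5,118), against a prediction of (268,121), so it lies about 2 mm further in y. I'll go above it, descend, then press slowly.

```bash

python3 -m inch '[0.3,-0.03,0,0,0,0, 0.6,-0.05,0,0,0,0, 0.9,-0.08,0,0,0,0, 0.9,-0.08,0.25,0,0,0, 0.9,-0.08,0.5,0,0,0, 0.9,-0.08,0.72,0,0,0, 0.9,-0.08,0.72,0,0,0, 0.9,-0.08,0.72,0,0,0]'
python3 -m inch '[0,0,0.02,0,0,0, 0,0,0.04,0,0,0, 0,0,0.06,0,0,0, 0,0,0.08,0,0,0, 0,0,0.1,0,0,0, 0,0,0.1,0,0,0]'
python3 -m inch '[0,0,0.015,0,0,0, 0,0,0.03,0,0,0, 0,0,0.03,0,0,0]'
```

```text
time: 15.63
position: [0.5447, 0.1505, 0.316]
tool_rot: [0.704, 0.71, -0.001, -0.001]
ft_force: [1.1, -0.1, 1.1]
grip_width: 0.0006
grip_force: 0.0
time: 16.13
position: [0.545, 0.1506, 0.3085]
tool_rot: [0.704, 0.71, -0.0, -0.0]
ft_force: [-0.1, -0.3, -0.6]
grip_width: 0.0006
grip_force: 0.0
time: 16.38
position: [0.5451, 0.1506, 0.3067]
tool_rot: [0.704, 0.71, 0.0, 0.0]
ft_force: [-1.7, 0.4, 3.5]
grip_width: 0.0005
grip_force: 2.0
```

```bash

python3 -m inch '[0,0,0.015,0,0,0, 0,0,0.025,0,0,0, 0,0,0.025,0,0,0]'
python3 -m inch '[0,0,0.015,0,0,0, 0,0,0.025,0,0,0, 0,0,0.025,0,0,0]'
python3 -m inch '[0,0,0.01,0,0,0, 0,0,0.02,0,0,0, 0,0,0.02,0,0,0]'
```

```text
time: 16.63
position: [0.5451, 0.1506, 0.3043]
tool_rot: [0.704, 0.71, 0.0, 0.0]
ft_force: [-2.0, 0.7, 4.2]
grip_width: 0.0
grip_force: 2.2
time: 16.88
position: [0.5451, 0.1506, 0.302]
tool_rot: [0.704, 0.71, -0.0, -0.0]
ft_force: [-1.8, -0.3, 4.0]
grip_width: 0.0003
grip_force: 1.8
time: 17.13
position: [0.5451, 0.1506, 0.3004]
tool_rot: [0.704, 0.71, -0.0, -0.0]
ft_force: [-2.6, -1.3, 3.8]
grip_width: 0.0004
grip_force: 1.7
```

It has travelled well past 2 mm at about 4 N, so the pin is in its slot. I continue to the bottom.

```bash

python3 -m inch '[0,0,0.015,0,0,0, 0,0,0.03,0,0,0, 0,0,0.045,0,0,0, 0,0,0.045,0,0,0]'
python3 -m inch '[0,0,0.013,0,0,0, 0,0,0.026,0,0,0, 0,0,0.038,0,0,0, 0,0,0.038,0,0,0]'
python3 -m inch '[0,0,0.013,0,0,0, 0,0,0.025,0,0,0, 0,0,0.025,0,0,0, 0,0,0.025,0,0,0]'
```

```text
time: 17.47
position: [0.5451, 0.1506, 0.2967]
tool_rot: [0.704, 0.71, -0.0, -0.0]
ft_force: [-1.1, -0.7, 2.3]
grip_width: 0.0006
grip_force: 1.5
time: 17.8
position: [0.5451, 0.1506, 0.2944]
tool_rot: [0.704, 0.71, 0.0, 0.0]
ft_force: [-2.3, -0.1, 7.3]
grip_width: 0.0006
grip_force: 3.2
time: 18.13
position: [0.5452, 0.1506, 0.2943]
tool_rot: [0.704, 0.71, 0.001, 0.001]
ft_force: [-4.9, -0.4, 15.9]
grip_width: 0.0003
grip_force: 7.5
```

It has bottomed out at 15.9 N after about 13.5 mm. I retreat straight up and hand in.

```bash

python3 -m inch '[0,0,-0.1,0,0,0, 0,0,-0.3,0,0,0, 0,0,-0.55,0,0,0, 0,0,-0.8,0,0,0, 0,0,-0.8,0,0,0, 0,0,-0.8,0,0,0, 0,0,-0.8,0,0,0]'
python3 -c "
from rig import *
print(hand_in())"
```

```text
time: 18.72
position: [0.5446, 0.1506, 0.3546]
tool_rot: [0.704, 0.71, -0.001, -0.001]
ft_force: [0.5, -0.7, -0.8]
grip_width: 0.0008
grip_force: 0.0
the job is handed in; nothing more can be done
None
```

The job is handed in: the wheel stopped at about 0.34 rad, roughly 0.1–0.2 rad past the hard spot, and the lock pin went down about 13.5 mm (peak reading 15.9 N, just over the 8–15 N advised) with the arm lifted clear at 18.7 s; hand-in returned no verdict.

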